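Turn the stitching-iron tray round and slide it home under the tool shelf

ROBOT

A 6-joint arm with a two-finger parallel gripper is mounted at the origin on the work surface. World frame = base frame: x ahead of the robot, y to its left, z up, the work surface at z = 0. Lengths are in m, angles in rad, forces in N, time in s.
With the tool pointing down it reaches from about 0.375 to 0.9 m from the base axis. Payload 3.1 kg.
Tool frame: the origin (TCP) lies between the finger pads; the fingertips stand manip.nose_length ahead of it and the grasp point (between the pads) lies 5 mm behind it (manip.nose_length is the distance from the TCP to the fingertips, in m); z points along the fingers, y is the line along which they close (so a half turn about z gives the same grasp; the last joint's range is limited). The gripper opens to 85 mm and grips with 20 to 120 N. Pads are 22 mm wide; open, the fingers measure 114 mm over their backs; the gripper's body (76 mm by 85 mm) begins 54 mm behind the grasp point. The pads swing forward as they close: fully open they stand 13 mm farther back than shut.
Start: joints at [-1.462, 0.527, 1.433, -0, 1.181, -0.178], TCP at [0.177, -0.599, 0.245] pointing down, gripper open.
Joint ranges: [-3.08, 3.08], [-0.75, 2.2], [0.22, 2.44], [-1.43, 4.57], [0, 2.65], [-2.85, 2.85]. Speed limits (rad/s): [2.79, 2.79, 3.14, 3.14, 3.14, 3.14].

INTERFACE

Orientations are given as a unit quaternion [x, y, z, w].
In Python, from station import monitor, eyes, job, manip gives the robot as it stands.
- The arm moves only by the shell command python3 -m pendant 'ROWS' [FORCE]. ROWS is JSON, a list that holds one entry, the list of rows, each a list of 7 numbers: the shift along the tool's x, y, z as a fraction of full scale, then the turn, a rotation vector about the tool's x, y, z as a fraction of full scale, then the opening, from 0 (shut) to 1 (fully open). A call has 1 to 20 rows; each row shifts and turns the commanded pose from where the row before left it, along the tool's axes as they then stand; what a row does not reach is not made up. Full scale, the value 1, is 800 mm for a shift and 0.12 rad for a turn. A row lasts 1/10 s, in which the tool goes at most 50 mm and 8.59 degrees, less where a joint would pass 70% of its speed; a pose out of reach is approached as far as the arm can. A call with a number of a shift or a turn outside -1 to 1 is refused whole. A call with a gripper value outside its range is refused whole. The fingers move at their own pace and stop on an object; FORCE is the grip in N (left out, the last holds). Time passes only in rows, so rows that do not move let the fingers close. It gives the time, the measured TCP pose, the force, the opening and the grip force at its end, in the units of the state.
- monitor.sense(): the state, without advancing time (a new reading comes with each control period).
- eyes.snapshot(name): name is "scene" or "top" or "wrist"; returns a dict with "pixels" (420x560x3 uint8, red, green, blue), "depth" (420x560 float32, m along the optical axis (not along the pixel's ray), 0 where there is no reading), "intrinsics" (3x3 intrinsics, pixels), "k1" (the pictures are not rectified: a ray, as slopes to the right and down, at radius r is drawn at 1 + k1 r^2 times it, then the intrinsics apply), "eye" and "attitude" of the camera in the world. Camera axes: x right, y down, z forward; pixel columns grow to the right and rows downward; lengths in m; the calibration is good to about 2 mm. A picture is of the moment at which its call begins.
- job.sign_off(): hands the job in; it is judged then, once.
The state is a dict: "t": time; "q": joint angles; "qd": joint speeds; "tau": joint torques, N m; "tcp_pos": TCP position; "tool_rot": TCP orientation; "force": force on the tool from outside, world axes, zero at the start; "ft_torque": the same for the moment, N m; "finger_gap": opening from 0.0 (shut) to 1.0 (fully open); "gripper_force": force on a finger pad.
Only numpy, scipy, OpenCV 4.12 (cv2) and the standard library are available. Lean on these libraries where they do the work, as an engineer would, in place of code of your own. Each camera call takes 0.05 s, during which the arm holds its last target. There are 200 camera calls.

TASK

The black tray of stitching irons stands on the cutting mat the wrong way round. Turn it end for end and slide it, plain nose first, into the guide rails under the low clear shelf, pushing it on through the spring catches until its broad front panel is fully home against the ends of the rails; then let go. Keep both irons in the tray and leave the other things on the mat where they are.

Things in the scene. Friction and masses are not known exactly. Their poses are not given: they have to be found in the camera images.
- tray: Black plastic tray 162 mm long, 0.26 to 0.46 kg. Origin: middle of its underside; +x to the plain nose end (x=80, corners rounded 4 mm), z up. Body 100 wide, 28 high; at the other end a broad front panel 144 wide, 36 high, 8 thick (x -82 to -74). Two compartments 36 wide, floor 4 thick, an iron in each. Starts flat on the mat (top of mat at z=2 mm), nose roughly towards the robot.
- tray_grip (a point): Middle of the tray's upright carrying grip, 52 mm above its underside. The grip runs lengthwise along the tray's middle: 14 mm thick, 80 long (tray x -40 to 40), from 28 up to 62 mm above the underside.
- tray_nose (a point): Middle of the outside of the nose end, 14 mm above the tray's underside. In each side, 17 to 33 mm behind the nose, is a notch 4 mm deep for the spring catches.
- tray_front (a point): Middle of the outer face of the broad front panel, 18 mm above the underside, at tray x=-82: the place to push.
- dock: Fixed dock: two aluminium guide rails on the mat between plywood sides, under a clear shelf, open towards the robot. Origin: middle of the rail mouth, on the mat; +x inwards along the rails, z up. Flared entry 128 mm wide at x=0, narrowing to 104 at x=35; lips over the tray's edges 32 above the mat. Home: front panel on the rail ends (x=0, 64 to 89 either side), tray origin at dock x=74.
- shelf_edge (a point): Middle of the lower front edge of the clear shelf: 87 mm above the mat, 20 in front of the rail mouth, steel, 190 wide, 14 high. The panel at home stands 12 mm behind this edge, so an upright gripper cannot follow; lean the tool back to the robot 35 to 45 degrees. Tools at the shelf's rear (dock x 115 to 160) reach 184 above the mat.
- rails (a point): Point on the rails' middle line, 40 mm inside the mouth, 15 above the mat. Farther in (dock x=129) a rounded spring catch stands 4 mm proud of each rail; the nose pushes each aside about 2 mm over the last 25 mm of travel: about 4 to 15 N in all, then they drop into the tray's notches. The tray slides on the mat itself.
- iron_a: Stitching iron, 22 mm wide head, plain steel, lying in the tray's compartment at +y: about 97 long, 10 high, 50 g, loose. Origin mid-length, underside.
- iron_b: Same with a 14 mm wide head, in the compartment at -y.
- mallet: Mallet standing on its white head (58 mm dia.), 190 high. Bystander. Origin: under its centre.
- slicker: Turned wooden slicker, 165 long, 27 thick, lying along its x. Bystander.
- block: Cream plastic block 100 x 75 x 45 high. Bystander. Origin: under its centre.
- spare_iron: Stitching iron lying on the mat, 97 long, 10 high. Bystander.
- glue: White bottle, 48 dia., 110 high. Bystander.
- rivets: Small steel bowl, 70 dia., 30 high. Bystander.
- spool: Wooden spool, 44 dia., 51 high. Bystander.
There are look-alikes about, which are no part of the job. Leave any turquoise look-alike of the iron_b alone.

How it is judged:
On the way:
1. the tray's nose is between the guide rails, at least 40 mm past their mouth, with the tray flat on the mat (x of tray_nose in the frame of dock above 0.04 m and y of tray_nose in the frame of dock between -0.006 and 0.006 m and z of tray in the frame of dock below 0.008 m), for 0.1 s.
At the end, for the whole second after the job is handed in: The tray lies flat in the rails, nose inwards, its front panel within 3.5 mm of the rail ends, centred within 5 mm, at rest and released; both irons are still in it (x of tray in the frame of dock between 0.0705 and 0.0775 m and y of tray_nose in the frame of dock between -0.005 and 0.005 m and y of tray in the frame of dock between -0.005 and 0.005 m and x of tray_nose in the frame of dock above 0.147 m and angle between tray's own z axis and vertical below 0.06 rad and x of iron_a in the frame of tray between -0.075 and 0.08 m and y of iron_a in the frame of tray between -0.046 and 0.046 m and z of iron_a in the frame of tray between -0.005 and 0.024 m and x of iron_b in the frame of tray between -0.075 and 0.08 m and y of iron_b in the frame of tray between -0.046 and 0.046 m and z of iron_b in the frame of tray between -0.005 and 0.024 m and linear speed of tray below 0.01 m/s and contact force between tray and the fingers below 0.1 N); the robot touches nothing.
It fails at once if a bystander is moved more than 25 mm (distance of any of mallet, slicker, block, spare_iron, glue, rivets, spool from where it was at the start of the episode above 0.025 m).
It also fails if it takes over 66 s, if anything falls off the work surface, if the arm or the gripper's body presses on something with over 40 N, if the wrist force passes 120 N, or if a joint passes its speed limit or range.

## Working session

There is one attempt and no reset: what is moved stays moved. The work goes in short steps, Python scripts to look and compute and a shell command to move; the robot and the scene stay as the last step left them, time stands still between calls to the robot, and variables do not carry over. Pictures are saved under pics/ and viewed, at most 10 in all, crops included, and the job is handed in when it is done.

```bash
mkdir -p pics
cat > h.py <<'E'
import numpy as np, cv2
from station import monitor, eyes, job, manip
from scipy.spatial.transform import Rotation as R
def snap(n,f=None):
    s=eyes.snapshot(n)
    if f: cv2.imwrite('pics/'+f,s['pixels'][:,:,::-1])
    return s
def att(s):
    a=np.array(s['attitude'],float)
    return a if a.shape==(3,3) else R.from_quat(a).as_matrix()
def cloud(s):
    K=np.array(s['intrinsics']);h,w=s['depth'].shape
    u,v=np.meshgrid(np.arange(w),np.arange(h))
    x=(u-K[0,2])/K[0,0];y=(v-K[1,2])/K[1,1];a,b=x.copy(),y.copy()
    for _ in range(8):
        f=1+s['k1']*(a*a+b*b);a=x/f;b=y/f
    d=s['depth'];P=np.stack([a*d,b*d,d],-1)@att(s).T+np.array(s['eye'])
    P[d<=0]=np.nan
    return P
E
python3 - <<'E'
from h import *
a=snap('top','top1.png');b=snap('scene','scene1.png')
for n,s in (('top',a),('scene',b)): print(n,s['eye'],s['attitude'],s['intrinsics'],s['k1']); np.savez(n+'.npz',P=cloud(s),rgb=s['pixels'])
print(manip.nose_length,monitor.sense())
E
```

```text
top [ 0.31205345 -0.04496401  1.39717626] [ 0.70505841 -0.70483287  0.05796695 -0.05237466] [[519.18995413   0.         285.95273275]
 [  0.         519.18995413 209.80413804]
 [  0.           0.           1.        ]] -0.13200413321993099
scene [ 1.05654277 -0.73529477  0.84883313] [ 0.85819735  0.29600993 -0.13676192 -0.39644876] [[434.18196751   0.         280.14648103]
 [  0.         434.18196751 217.33283598]
 [  0.           0.           1.        ]] -0.023381120259792425
0.014 {'t': 0.1, 'q': array([-1.46251900e+00,  5.28394160e-01,  1.43377740e+00,  1.62528049e-05,
        1.18141285e+00, -1.78510023e-01]), 'qd': array([-9.33144098e-04, -3.27171116e-03, -3.85062730e-03,  6.94254630e-04,
       -1.45882400e-03,  8.54101189e-05]), 'tau': array([ 8.62818433e-05, -4.43305206e+01, -1.78586662e+01, -3.15107718e-04,
        3.89079214e-03, -1.69132608e-05]), 'tcp_pos': array([ 0.17675338, -0.59883856,  0.24441755]), 'tool_rot': array([ 9.89736682e-01,  1.42899643e-01,  4.24749051e-05, -9.95003445e-04]), 'force': array([-0.43821122,  0.64112524,  0.5191289 ]), 'ft_torque': array([-0.0020299 ,  0.05682832,  0.07870643]), 'gripper_force': 0.0, 'finger_gap': 0.9997298209170626}
```

View pics/top1.png

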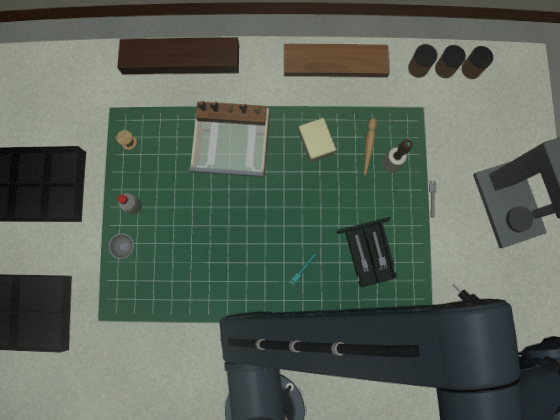

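View pics/scene1.png

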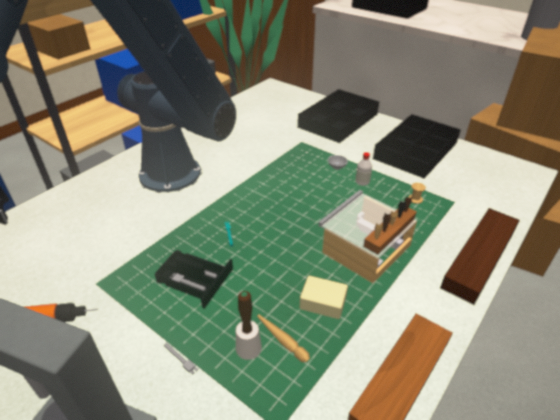

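The top view shows the tray at about (370,252), with its front panel at (365,225) and its nose at (377,285). The dock is at (230,150) with its mouth at (228,175). Possible mix-ups are the black bins at (40,185) and (35,315), the turquoise iron at (302,268) and the spare iron at (433,198). The only tray with a grip and two irons is the one at (370,252).

Run:
```python
from h import *
D=np.load('top.npz');P=D['P'];rgb=D['rgb']
c=cv2.cvtColor(rgb,cv2.COLOR_RGB2BGR)
A=cv2.resize(c[205:300,325:420],(400,400),interpolation=cv2.INTER_CUBIC);B=cv2.resize(c[90:190,180:280],(400,400),interpolation=cv2.INTER_CUBIC)
cv2.imwrite('pics/crop1.png',np.hstack([A,B]))
def st(m,n):
    Q=P[m];(cx,cy),(w,h),a=cv2.minAreaRect(Q[:,:2].astype(np.float32))
    print(n,m.sum(),np.round([cx,cy,w,h,a],4),'z',np.round(np.percentile(Q[:,2],[5,50,95]),4));return Q
v,u=np.mgrid[:420,:560]
box=lambda a,b,cc,d:(u>=a)&(u<b)&(v>=cc)&(v<d)
Z=P[...,2]
t=box(330,410,210,295)&(Z>.012)
st(t,'tray all'); Q=st(t&(Z>.050),'grip'); st(t&(Z>.024)&(Z<.048),'rim')
print('mat z',np.nanmedian(Z[box(200,280,200,260)]))
d=box(183,275,95,182)
for lo,hi in ((.07,.086),(.086,.095),(.095,.11),(.11,.2)): 
    m=d&(Z>lo)&(Z<hi)
    if m.sum()>10: st(m,f'dock {lo}')
for n,b in dict(mallet=(385,415,135,172),slick=(358,380,112,178),block=(295,340,115,162),glue=(115,142,190,216),riv=(105,136,230,262),spool=(112,140,126,152),turq=(285,318,250,288)).items(): st(box(*b)&(Z>.009),n)
S=np.load('scene.npz')['P']
def px(a,b,w=1): print('scene px',(a,b),np.round(np.nanmedian(S[b-w:b+w+1,a-w:a+w+1].reshape(-1,3),0),4))
for p in ((321,219),(366,196),(343,208),(330,240),(368,270),(345,255)): px(*p)
```

```text
tray all 1202 [ 0.4204 -0.305   0.1674  0.1882 16.2807] z [0.0131 0.0286 0.0633]
grip 187 [ 0.4122 -0.2818  0.0796  0.0154 14.0519] z [0.055  0.0616 0.0667]
rim 627 [ 0.4134 -0.2808  0.1638  0.1451 13.4313] z [0.0252 0.0301 0.04  ]
mat z 0.0006085776578883539
dock 0.07 23 [ 0.7032  0.0906  0.1928  0.1802 87.1116] z [0.0714 0.0792 0.0855]
dock 0.086 1955 [ 0.7037  0.0919  0.1921  0.1846 85.9293] z [0.0895 0.093  0.0948]
dock 0.095 1891 [ 0.7025  0.0922  0.1926  0.1839 86.3647] z [0.0952 0.0972 0.104 ]
dock 0.11 1298 [7.68500e-01 8.77000e-02 1.82400e-01 4.82000e-02 8.54291e+01] z [0.1166 0.1249 0.1698]
mallet 510 [ 0.6614 -0.3478  0.0513  0.0488  7.9644] z [0.0237 0.0756 0.1889]
slick 404 [ 7.18400e-01 -2.91900e-01  3.53000e-02  1.80400e-01  8.54476e+01] z [0.0138 0.0217 0.0292]
block 1076 [ 0.7303 -0.1551  0.1117  0.1243 13.9638] z [0.0234 0.045  0.05  ]
glue 362 [0.5411 0.3754 0.0438 0.0751 2.4157] z [0.0203 0.0736 0.1119]
riv 418 [ 0.4288  0.3862  0.0682  0.0681 19.1838] z [0.0102 0.0201 0.033 ]
spool 226 [7.2370e-01 3.8520e-01 4.5300e-02 4.1100e-02 5.6003e+01] z [0.0126 0.0511 0.0555]
turq 87 [ 3.79700e-01 -9.66000e-02  2.34000e-02  9.52000e-02  5.28668e+01] z [0.0093 0.0114 0.0151]
scene px (321, 219) [0.5444 0.1164 0.0027]
scene px (366, 196) [0.6436 0.1898 0.0938]
scene px (343, 208) [0.6231 0.0967 0.0961]
scene px (330, 240) [0.6472 0.0007 0.0624]
scene px (368, 270) [ 0.7694 -0.0087  0.0365]
scene px (345, 255) [ 0.6986 -0.0036  0.0404]
```

View pics/crop1.png

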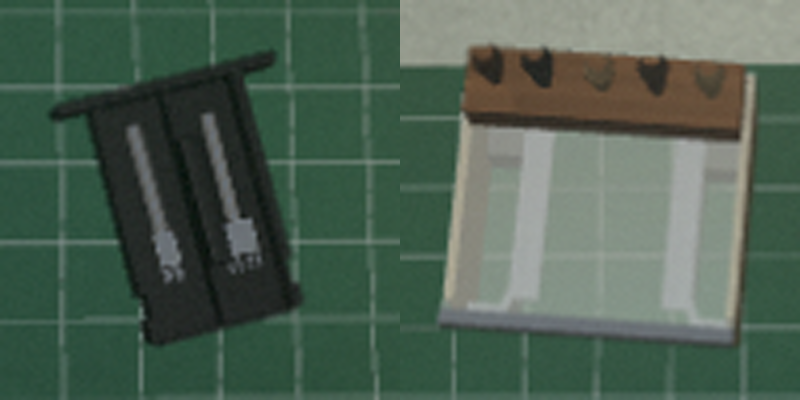

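The crop confirms it: a black tray with a lengthwise grip and two steel irons, panel at the far end, nose pointing back at the robot, heading about 194°. The dock opens toward the robot with its yaw a few degrees negative. Next I work out the dock line and the first move.

```bash
cat >> h.py <<'E'
def rot(yaw,lean=0):
    # tool x at yaw (deg), z down; lean: tilt about tool y, deg
    return R.from_euler('z',yaw,degrees=True)*R.from_euler('x',180,degrees=True)*R.from_euler('y',lean,degrees=True)
def plan(pos,rt):
    s=monitor.sense();r=R.from_quat(s['tool_rot'])
    d=r.inv().apply(np.array(pos)-s['tcp_pos'])/.8
    w=(r.inv()*rt).as_rotvec()/.12
    print('tcp',s['tcp_pos'].round(4),'t',round(s['t'],2),'shift units',d.round(4),'rows>=',np.ceil(np.linalg.norm(d)/.0625),'turn units',w.round(3)); return d,w
E
python3 - <<'E'
from h import *
P=np.load('top.npz')['P'];Z=P[...,2]
v,u=np.mgrid[:420,:560]
m=(u>183)&(u<275)&(v>95)&(v<182)&(Z>.09)&(Z<.108)
Q=P[m][:,:2]
for lim in (.105,):
  e=[]
  for k in np.arange(.01,.17,.008):
    q=Q[abs(Q[:,1]-k)<.004]; 
    if len(q)>3:e.append((k,q[:,0].min()))
  e=np.array(e);p=np.polyfit(e[:,0],e[:,1],1);print('front edge x=a y+b',p,np.degrees(np.arctan(p[0])),'res',np.std(e[:,1]-np.polyval(p,e[:,0])))
# side edges
for f,n in ((np.max,'L'),(np.min,'R')):
  e=np.array([(k,f(Q[abs(Q[:,0]-k)<.004][:,1])) for k in np.arange(.63,.76,.008)])
  p=np.polyfit(e[:,0],e[:,1],1);print(n,p,np.degrees(np.arctan(p[0])),np.std(e[:,1]-np.polyval(p,e[:,0])))
g=[.4125,-.282]
plan(g+[.22],rot(14))
E
```

```text
front edge x=a y+b [0.07474246 0.60493157] 4.274479682946083 res 0.00038779056791775064
L [-0.0726437   0.23821839] -4.154879148868585 0.0007891552494287376
R [-0.10265702  0.06978297] -5.861281661377738 0.0010769941324251173
tcp [ 0.1768 -0.5988  0.2444] t 0.1 shift units [ 0.3947 -0.2965  0.0312] rows>= 8.0 turn units [-0.016 -0.003  0.354]
```

```bash
python3 -m pendant '[[[0.04,-0.03,0.003,0,0,0.035,1],[0.04,-0.03,0.003,0,0,0.035,1],[0.04,-0.03,0.003,0,0,0.035,1],[0.04,-0.03,0.003,0,0,0.035,1],[0.04,-0.03,0.003,0,0,0.035,1],[0.04,-0.03,0.003,0,0,0.035,1],[0.04,-0.03,0.003,0,0,0.035,1],[0.04,-0.03,0.003,0,0,0.035,1],[0.04,-0.03,0.003,0,0,0.035,1],[0.03,-0.02,0.003,0,0,0.035,1],[0,0,0,0,0,0,1],[0,0,0,0,0,0,1]]]'
python3 - <<'E'
from h import *
s=snap('wrist','w1.png');P=cloud(s);Z=P[...,2]
print(np.round(monitor.sense()['tcp_pos'],4),s['eye'])
def st(m,n):
    (cx,cy),(w,h),a=cv2.minAreaRect(P[m][:,:2].astype(np.float32));print(n,m.sum(),np.round([cx,cy,w,h,a],4),np.round(np.median(P[m][:,2]),4))
near=(np.hypot(P[...,0]-.4125,P[...,1]+.282)<.13)
st(near&(Z>.052)&(Z<.07),'grip');st(near&(Z>.02)&(Z<.048),'rim')
plan([.4125,-.282,.22],rot(14))
E
```

```text
t: 1.3
tcp_pos: [0.4162, -0.2927, 0.2211]
tool_rot: [0.992, 0.123, -0.0, -0.0]
force: [-0.2, -0.4, -0.3]
finger_gap: 1.0
gripper_force: 0.0
[ 0.4159 -0.2934  0.2212] [ 0.49430991 -0.27243624  0.35093976]
grip 1196 [ 4.12400e-01 -2.82100e-01  7.95000e-02  1.35000e-02  1.38769e+01] 0.065
rim 4284 [ 0.4122 -0.2826  0.1612  0.1443 14.1136] 0.0315
tcp [ 0.4159 -0.2934  0.2212] t 1.35 shift units [-0.0006 -0.0149  0.0015] rows>= 1.0 turn units [0.002 0.004 0.007]
```

View pics/w1.png

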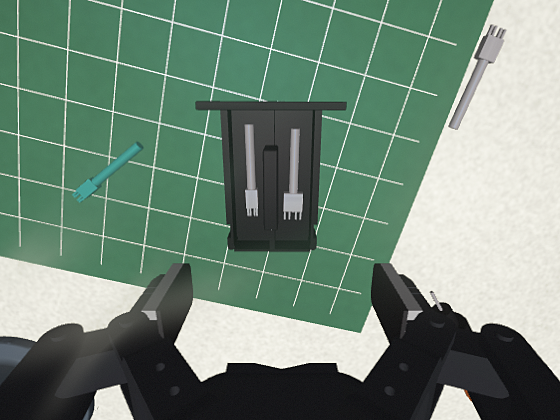

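The wrist view shows the grip at (270,185) directly ahead. It measures (0.412, -0.282) at yaw 14°, which agrees with the top camera. I descend and grip.

```bash
python3 -m pendant '[[[0,-0.015,0,0,0,0,1],[0,0,0.04,0,0,0,1],[0,0,0.04,0,0,0,1],[0,0,0.04,0,0,0,1],[0,0,0.04,0,0,0,1],[0,0,0.03,0,0,0,1],[0,0,0.015,0,0,0,1],[0,0,0.01,0,0,0,1],[0,0,0,0,0,0,1]]]'
python3 -m pendant '[[[0,0,0,0,0,0,0],[0,0,0,0,0,0,0],[0,0,0,0,0,0,0],[0,0,0,0,0,0,0],[0,0,0,0,0,0,0],[0,0,0,0,0,0,0],[0,0,0,0,0,0,0],[0,0,0,0,0,0,0]]]' 70
```

```text
t: 2.25
tcp_pos: [0.4128, -0.2816, 0.049]
tool_rot: [0.993, 0.122, -0.0, -0.0]
force: [-0.2, 0.7, 0.5]
finger_gap: 1.002
gripper_force: 0.0
t: 3.05
tcp_pos: [0.4135, -0.2817, 0.0499]
tool_rot: [0.993, 0.122, 0.0, 0.001]
force: [-1.3, 0.8, 6.0]
finger_gap: 0.148
gripper_force: 69.2
```

```bash
python3 -m pendant '[[[0,0,-0.01,0,0,0,0],[0,0,-0.02,0,0,0,0],[0,0,-0.025,0,0,0,0],[0,0,-0.025,0,0,0,0],[0,0,-0.01,0,0,0,0],[0,0,0,0,0,-0.2,0],[0,0,0,0,0,-0.4,0],[0,0,0,0,0,-0.6,0],[0,0,0,0,0,-0.8,0],[0,0,0,0,0,-0.8,0],[0,0,0,0,0,-0.8,0],[0,0,0,0,0,-0.8,0],[0,0,0,0,0,-0.8,0],[0,0,0,0,0,-0.8,0],[0,0,0,0,0,-0.8,0],[0,0,0,0,0,-0.8,0],[0,0,0,0,0,-0.8,0],[0,0,0,0,0,-0.8,0],[0,0,0,0,0,-0.8,0],[0,0,0,0,0,-0.8,0]]]' && python3 -m pendant '[[[0,0,0,0,0,-0.8,0],[0,0,0,0,0,-0.8,0],[0,0,0,0,0,-0.8,0],[0,0,0,0,0,-0.8,0],[0,0,0,0,0,-0.8,0],[0,0,0,0,0,-0.8,0],[0,0,0,0,0,-0.8,0],[0,0,0,0,0,-0.8,0],[0,0,0,0,0,-0.8,0],[0,0,0,0,0,-0.8,0],[0,0,0,0,0,-0.8,0],[0,0,0,0,0,-0.8,0],[0,0,0,0,0,-0.8,0],[0,0,0,0,0,-0.8,0],[0,0,0,0,0,-0.8,0],[0,0,0,0,0,-0.6,0],[0,0,0,0,0,-0.3,0],[0,0,0,0,0,0,0],[0,0,0,0,0,0,0]]]'
python3 - <<'E'
from h import *
y=-4.3;m=np.array([.6324,.099]);c,s=np.cos(np.radians(y)),np.sin(np.radians(y))
p=m-.11*np.array([c,s]); print(p)
plan([*p,.12],rot(180+y))
E
```

```text
t: 5.05
tcp_pos: [0.4124, -0.2806, 0.1199]
tool_rot: [0.716, 0.698, 0.0, -0.002]
force: [-1.1, 0.4, -5.2]
finger_gap: 0.152
gripper_force: 68.6
t: 6.95
tcp_pos: [0.4127, -0.2809, 0.1204]
tool_rot: [0.027, 1.0, 0.001, -0.001]
force: [0.5, 0.2, -4.4]
finger_gap: 0.149
gripper_force: 68.6
[0.52270964 0.10724766]
tcp [ 0.4127 -0.2809  0.1204] t 6.95 shift units [-0.1115  0.4918  0.0011] rows>= 9.0 turn units [ 0.012 -0.012  0.182]
```

```bash
python3 -m pendant '[[[0,0.01,0,0,0,0.18,0],[-0.004,0.02,0,0,0,0,0],[-0.01,0.035,0,0,0,0,0],[-0.01,0.04,0,0,0,0,0],[-0.01,0.045,0,0,0,0,0],[-0.01,0.045,0,0,0,0,0],[-0.01,0.045,0,0,0,0,0],[-0.01,0.045,0,0,0,0,0],[-0.01,0.045,0,0,0,0,0],[-0.01,0.045,0,0,0,0,0],[-0.01,0.04,0,0,0,0,0],[-0.01,0.035,0,0,0,0,0],[-0.005,0.022,0,0,0,0,0],[-0.002,0.015,0,0,0,0,0],[0,0.005,0,0,0,0,0],[0,0,0,0,0,0,0],[0,0,0,0,0,0,0]]]'
python3 - <<'E'
from h import *
t=snap('top','top2.png');s=snap('scene','scene2.png')
P=cloud(s);np.savez('s2.npz',P=P)
y=-4.3;m=np.array([.6324,.099]);c,sn=np.cos(np.radians(y)),np.sin(np.radians(y))
p=m-.11*np.array([c,sn])
plan([*p,.12],rot(180+y))
E
```

```text
t: 8.65
tcp_pos: [0.5302, 0.1039, 0.1211]
tool_rot: [0.037, 0.999, -0.0, -0.001]
force: [-0.3, -0.2, -5.7]
finger_gap: 0.152
gripper_force: 68.8
tcp [0.5303 0.1037 0.1212] t 8.75 shift units [0.0098 0.0038 0.0015] rows>= 1.0 turn units [-0.002 -0.009 -0.005]
```

View pics/scene2.png

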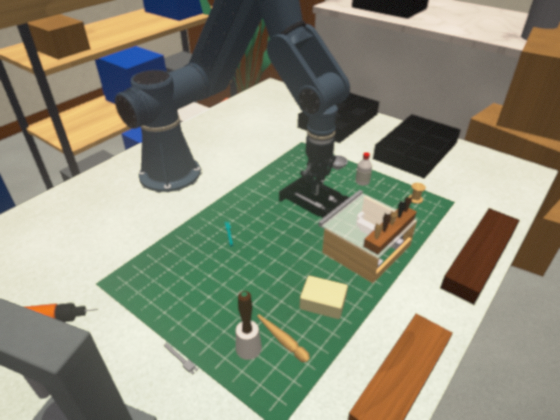

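View pics/top2.png

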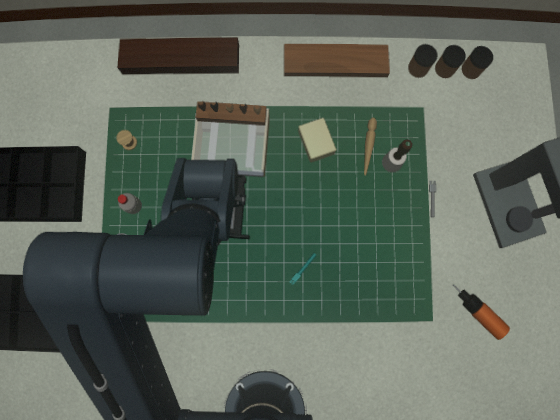

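The tray is held level with its nose toward the dock (top view: gripper near (215,195), dock mouth at y≈172). Nothing else has moved. I back off slightly and lower it to the mat.

```bash
python3 -m pendant '[[[0.01,0.003,0,0,0,0,0],[0,0,0.02,0,0,0,0],[0,0,0.025,0,0,0,0],[0,0,0.02,0,0,0,0],[0,0,0.01,0,0,0,0],[0,0,0.007,0,0,0,0],[0,0,0.004,0,0,0,0],[0,0,0.002,0,0,0,0],[0,0,0,0,0,0,0],[0,0,0,0,0,0,0]]]'
python3 - <<'E'
from h import *
s=snap('scene');P=cloud(s)
y=np.radians(-4.3);m=np.array([.632,.098]);c,sn=np.cos(y),np.sin(y)
p=m-.11*np.array([c,sn])
plan([*p,.05],rot(180-4.3))
# visible tray points in dock frame, from scene camera
d=P[...,:2]-m;X=d[...,0]*c+d[...,1]*sn;Y=-d[...,0]*sn+d[...,1]*c;Z=P[...,2]
k=s['pixels'].max(-1)<70
for lo,hi in ((.026,.033),(.034,.041)):
  q=k&(X>-.21)&(X<-.02)&(abs(Y)<.09)&(Z>lo)&(Z<hi);print(lo,q.sum(),np.percentile(X[q],[1,99]).round(4),np.percentile(Y[q],[1,99]).round(4))
q=k&(X>-.18)&(X<-.035)&(Y<-.035)&(Y>-.07)&(Z>.02)&(Z<.034);e=np.array([(a,Y[q&(abs(X-a)<.005)].min()) for a in np.arange(-.165,-.07,.01)]);print(e.round(4).tolist())
cv2.imwrite('pics/s3.png',cv2.resize(s['pixels'][150:290,250:440,::-1],(760,560),interpolation=cv2.INTER_CUBIC))
E
```

```text
t: 9.75
tcp_pos: [0.5234, 0.1075, 0.0514]
tool_rot: [0.037, 0.999, 0.0, 0.001]
force: [-0.2, 0.8, -4.7]
finger_gap: 0.155
gripper_force: 68.8
tcp [0.5233 0.1075 0.0514] t 9.8 shift units [ 0.0012 -0.0017  0.0017] rows>= 1.0 turn units [0.001 0.008 0.006]
0.026 160 [-0.1833 -0.0403] [-0.0596  0.0484]
0.034 91 [-0.1861 -0.0698] [-0.0699  0.0197]
[[-0.165, -0.0503], [-0.155, -0.0492], [-0.145, -0.0501], [-0.135, -0.0528], [-0.125, -0.0498], [-0.115, -0.0512], [-0.105, -0.0509], [-0.095, -0.0503], [-0.085, -0.0496], [-0.075, -0.0506]]
```

View pics/s3.png

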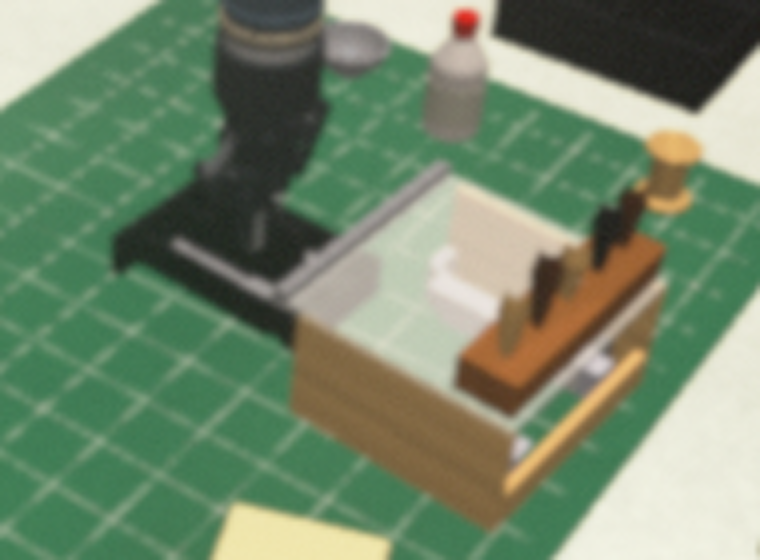

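The tray is down flat, centred to about 1 mm and parallel to the rails, with irons in place. I slide it in while watching the force.

```bash
python3 -m pendant '[[[0,-0.0015,0.0015,0,0,0,0],[-0.006,0,0,0,0,0,0],[-0.008,0,0,0,0,0,0],[-0.01,0,0,0,0,0,0],[-0.01,0,0,0,0,0,0],[-0.01,0,0,0,0,0,0],[-0.008,0,0,0,0,0,0],[-0.006,0,0,0,0,0,0],[0,0,0,0,0,0,0],[0,0,0,0,0,0,0]]]'
python3 -m pendant '[[[0,0,0,0,0,0,0.6],[0,0,0,0,0,0,0.6],[0,0,0,0,0,0,0.6],[0,0,0,0,0,0,0.6],[0.015,0,0,0,0,0,0.6],[0.02,0,0,0,0,0,0.6],[0,0,0,0,0,0,0.6],[0,0,0,0,0,0,0],[0,0,0,0,0,0,0],[0,0,0,0,0,0,0],[0,0,0,0,0,0,0],[0,0,0,0,0,0,0],[0,0,0,0,0,0,0]]]'
```

```text
t: 10.8
tcp_pos: [0.5704, 0.1027, 0.05]
tool_rot: [0.037, 0.999, 0.0, 0.001]
force: [-1.5, -0.3, 2.3]
finger_gap: 0.149
gripper_force: 69.9
t: 12.1
tcp_pos: [0.5426, 0.1048, 0.05]
tool_rot: [0.037, 0.999, 0.0, 0.001]
force: [1.8, -0.2, 1.3]
finger_gap: 0.155
gripper_force: 69.1
```

```bash
python3 -m pendant '[[[-0.005,0,0,0,0,0,0],[-0.007,0,0,0,0,0,0],[-0.008,0,0,0,0,0,0],[-0.008,0,0,0,0,0,0],[-0.008,0,0,0,0,0,0],[-0.005,0,0,0,0,0,0],[0,0,0,0,0,0,0],[0,0,0,0,0,0,0]]]'
```

```text
t: 12.9
tcp_pos: [0.5672, 0.1032, 0.05]
tool_rot: [0.037, 0.999, -0.0, -0.007]
force: [-11.0, 0.6, 13.6]
finger_gap: 0.151
gripper_force: 71.2
```

Run:
```python
from h import *
print(monitor.sense()['force'],monitor.sense()['ft_torque'])
s=snap('scene');P=cloud(s);y=np.radians(-4.3);m=np.array([.632,.098]);c,sn=np.cos(y),np.sin(y)
d=P[...,:2]-m;X=d[...,0]*c+d[...,1]*sn;Y=-d[...,0]*sn+d[...,1]*c;Z=P[...,2];k=s['pixels'].max(-1)<70
q=k&(X>-.21)&(X<-.06)&(abs(Y)<.09)&(Z>.026)&(Z<.041);print(np.percentile(X[q],[1,5]).round(4))
q=k&(X>-.21)&(X<-.02)&(Y<-.035)&(Y>-.07)&(Z>.02)&(Z<.034);print([(round(a,3),Y[q&(abs(X-a)<.005)].min().round(4)) for a in np.arange(-.105,-.03,.01) if (q&(abs(X-a)<.005)).any()])
cv2.imwrite('pics/s4.png',cv2.resize(s['pixels'][160:270,270:420,::-1],(780,572),interpolation=cv2.INTER_CUBIC))
```

```text
[-10.98852337   0.57254069  13.63541402] [0.04385864 1.4594116  0.00734834]
[-0.1142 -0.113 ]
[(np.float64(-0.105), np.float64(-0.0698)), (np.float64(-0.095), np.float64(-0.0534)), (np.float64(-0.085), np.float64(-0.0511)), (np.float64(-0.075), np.float64(-0.0541)), (np.float64(-0.065), np.float64(-0.0522)), (np.float64(-0.055), np.float64(-0.0519)), (np.float64(-0.045), np.float64(-0.052)), (np.float64(-0.035), np.float64(-0.0528))]
```

View pics/s4.png

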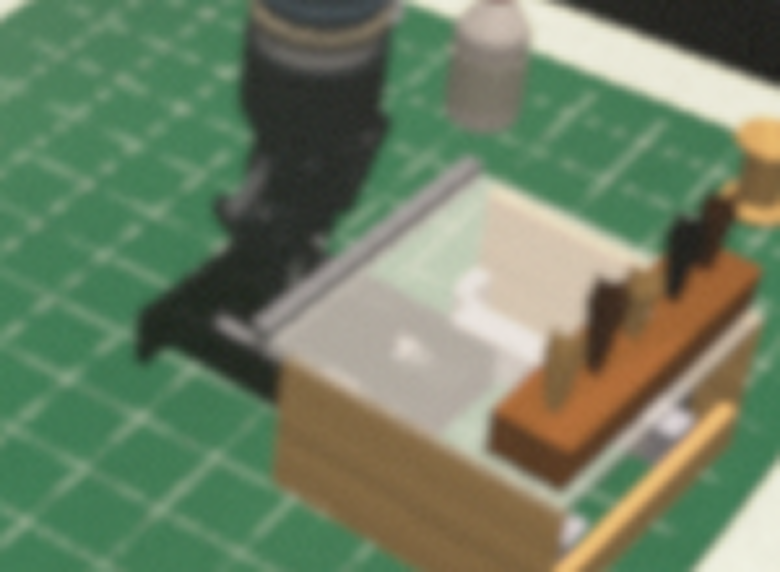

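The tray is straight in the rail mouth, nose about 45 mm in. The resistance looks like the gripper body reaching the shelf edge. I ease off, release, draw back and lift out.

```bash
python3 -m pendant '[[[0.006,0,0,0,0,0,0],[0.005,0,0,0,0,0,0],[0,0,0,0,0,0,0],[0,0,0,0,0,0,0.5],[0,0,0,0,0,0,0.5],[0,0,0,0,0,0,0.5],[0,0,0,0,0,0,0.5],[0.01,0,0,0,0,0,0.5],[0.01,0,0,0,0,0,0.5],[0,0,-0.03,0,0,0,0.5],[0,0,-0.04,0,0,0,0.5],[0,0,-0.04,0,0,0,0.5],[0,0,-0.03,0,0,0,0.5],[0,0,0,0,0,0,0.5],[0,0,0,0,0,0,0]]]'
python3 - <<'E'
from h import *
y=-4.3;yr=np.radians(y);m=np.array([.632,.098]);u=np.array([np.cos(yr),np.sin(yr)])
for sg in (40,-40):
    r=rot(180+y,sg);z=r.as_matrix()[:,2];print(sg,z.round(3))
    if z[0]>0:
        tip=np.array([*(m-.165*u),.016]);plan(tip-.014*z,r);
        tip=np.array([*(m-.165*u),.10]);plan(tip-.014*z,r)
s=snap('scene');P=cloud(s);c,sn=u
d=P[...,:2]-m;X=d[...,0]*c+d[...,1]*sn;Y=-d[...,0]*sn+d[...,1]*c;Z=P[...,2];k=s['pixels'].max(-1)<70
q=k&(X>-.21)&(X<-.06)&(abs(Y)<.09)&(Z>.026)&(Z<.041);print('panel',np.percentile(X[q],[1,5]).round(4),np.percentile(Y[q],[1,99]).round(4))
q=k&(X>-.21)&(X<-.02)&(abs(Y)<.03)&(Z>.05)&(Z<.067);print('grip',q.sum(),np.percentile(X[q],[1,99]).round(4),np.percentile(Y[q],[5,50,95]).round(4))
E
```

```text
t: 14.45
tcp_pos: [0.5484, 0.1044, 0.1618]
tool_rot: [0.037, 0.999, -0.0, -0.0]
force: [-0.2, -0.3, 0.2]
finger_gap: 0.341
gripper_force: 0.0
40 [-0.641  0.048 -0.766]
-40 [ 0.641 -0.048 -0.766]
tcp [0.5484 0.1044 0.1618] t 14.45 shift units [ 1.127e-01 -1.000e-04  1.689e-01] rows>= 4.0 turn units [ 2.000e-03 -5.819e+00  6.000e-03]
tcp [0.5484 0.1044 0.1618] t 14.45 shift units [ 1.127e-01 -1.000e-04  6.390e-02] rows>= 3.0 turn units [ 2.000e-03 -5.819e+00  6.000e-03]
panel [-0.1144 -0.1133] [-0.0711  0.0613]
grip 39 [-0.0739 -0.0518] [-0.0076 -0.0044  0.0053]
```

```bash
python3 -m pendant '[[[0.03,0,0,0,0,0,0],[0.04,0,0,0,0,0,0],[0.04,0,0,0,0,0,0],[0,0,0,0,-0.7,0,0],[0,0,0,0,-0.8,0,0],[0,0,0,0,-0.8,0,0],[0,0,0,0,-0.8,0,0],[0,0,0,0,-0.8,0,0],[0,0,0,0,-0.8,0,0],[0,0,0,0,-0.8,0,0],[0,0,0,0,-0.3,0,0],[0,0,0,0,0,0,0],[0,0,0,0,0,0,0]]]'
python3 - <<'E'
from h import *
y=-4.3;yr=np.radians(y);m=np.array([.632,.098]);u=np.array([np.cos(yr),np.sin(yr)])
r=rot(180+y,-40);z=r.as_matrix()[:,2]
plan(np.array([*(m-.15*u),.016])-.014*z,r)
print(monitor.sense()['finger_gap'], 'inward 100mm in tool units',(r.inv().apply([*u,0])*.1/.8).round(4))
E
```

```text
t: 15.8
tcp_pos: [0.4645, 0.0959, 0.165]
tool_rot: [0.043, 0.97, -0.035, 0.235]
force: [-0.1, -0.3, 1.1]
finger_gap: 0.001
gripper_force: 0.0
tcp [0.4645 0.0959 0.165 ] t 15.8 shift units [0.0706 0.0269 0.1569] rows>= 3.0 turn units [-0.457 -1.845  0.043]
0.0007162865735799059 inward 100mm in tool units [-0.0958  0.      0.0803]
```

```bash
python3 -m pendant '[[[0,0,0,-0.1,-0.37,0,0],[0,0,0,-0.1,-0.37,0,0],[0,0,0,-0.1,-0.37,0,0],[0,0,0,-0.1,-0.37,0,0],[0,0,0,-0.06,-0.36,0.04,0],[0,0,0,0,0,0,0],[0,0,0,0,0,0,0]]]'
python3 - <<'E'
from h import *
y=-4.3;yr=np.radians(y);m=np.array([.632,.098]);u=np.array([np.cos(yr),np.sin(yr)])
r=rot(180+y,-40);z=r.as_matrix()[:,2]
plan(np.array([*(m-.15*u),.016])-.014*z,r)
print(monitor.sense()['q'].round(3))
E
```

```text
t: 16.5
tcp_pos: [0.4842, 0.1011, 0.2154]
tool_rot: [0.037, 0.952, -0.016, 0.302]
force: [0.4, 0.1, -0.6]
finger_gap: 0.003
gripper_force: 0.0
tcp [0.4842 0.1011 0.2154] t 16.5 shift units [0.1477 0.0119 0.1843] rows>= 4.0 turn units [-0.089 -0.692  0.002]
[ 0.017  0.326  2.194 -1.43   0.064 -0.066]
```

Joint 4 has run to its limit because joint 5 is near 0, so a 40° lean this close to the base needs the flipped wrist. I come back to a small lean and fit the arm's geometry to see where the lean is feasible.

```bash
cat > kin.py <<'E'
from h import *
from scipy.optimize import least_squares
def fk(q,p):
    d1,a1,a2,a3,e,L=p
    E=lambda a,x:R.from_euler(a,x)
    r=E('z',q[0]);t=r.apply([a1,0,d1]);r=r*E('y',q[1]);t=t+r.apply([0,0,a2]);r=r*E('y',q[2]);t=t+r.apply([e,0,a3]);r=r*E('z',q[3])*E('y',q[4]);t=t+r.apply([0,0,L]);return t,r*E('z',q[5])
E
python3 -c "
from kin import *
s=monitor.sense();np.savez('k1.npz',q=s['q'],t=s['tcp_pos'],r=s['tool_rot'])"
python3 -m pendant '[[[0,0,0,0,0.4,0,0],[0,0,0,0,0.5,0,0],[0,0,0,0,0.5,0,0],[0,0,0,0,0.5,0,0],[0,0,0,0,0.5,0,0],[0,0,0,0,0.5,0,0],[0,0,0,0,0.4,0,0],[0,0,0,0,0,0,0],[0,0,0,0,0,0,0]]]'
python3 - <<'E'
from kin import *
s=monitor.sense();np.savez('k2.npz',q=s['q'],t=s['tcp_pos'],r=s['tool_rot'])
D=[np.load('k1.npz'),np.load('k2.npz')]
q=[d['q'] for d in D]+[np.array([-1.462519,.528394,1.433777,0,1.181413,-.17851])];t=[d['t'] for d in D]+[np.array([.17675338,-.59883856,.24441755])]
f=lambda p:np.concatenate([fk(a,p)[0]-b for a,b in zip(q,t)])
o=least_squares(f,[.3,0,.4,.4,0,.25]);print(o.x.round(4),abs(o.fun).max());np.save('p.npy',o.x)
for d in D: print((fk(d['q'],o.x)[1].inv()*R.from_quat(d['r'])).as_rotvec().round(3))
plan(s['tcp_pos'],rot(175.7,-40));print(s['q'].round(3))
E
```

```text
t: 17.4
tcp_pos: [0.4869, 0.0895, 0.2165]
tool_rot: [0.048, 0.981, -0.03, 0.186]
force: [0.8, 0.6, -0.6]
finger_gap: -0.001
gripper_force: 0.0
[-1.1893  0.9081  0.0795 -0.5211 -0.3652 -0.8111] 0.11112127938361391
[-0.    -0.     1.571]
[-0.    -0.     1.571]
tcp [0.4869 0.0895 0.2165] t 17.4 shift units [0. 0. 0.] rows>= 0.0 turn units [-0.426 -2.686 -0.046]
[ 0.     0.315  2.023 -0.182  0.439 -1.322]
```

```bash
sed -i "s/d1,a1,a2,a3,e,L=p/d1,a1,a2,a3,e,L,b=p/; s/\[a1,0,d1\]/[a1,b,d1]/; s/;return t,r\*E('z',q\[5\])/;return t,r*E('z',q[5]+np.pi\/2)/" kin.py
python3 - <<'E'
from kin import *
D=[np.load('k1.npz'),np.load('k2.npz')]
q=[d['q'] for d in D]+[np.array([-1.462519,.528394,1.433777,0,1.181413,-.17851])];t=[d['t'] for d in D]+[np.array([.17675338,-.59883856,.24441755])]
f=lambda p:np.concatenate([fk(a,p)[0]-b for a,b in zip(q,t)]+[1e-3*np.array([p[1],p[4]])])
o=least_squares(f,[.3,0,.4,.4,0,.25,.11]);p=o.x;print(p.round(4),abs(o.fun).max());np.save('p.npy',p)
lo=np.array([-3.08,-.75,.22,-1.43,0,-2.85]);hi=np.array([3.08,2.2,2.44,4.57,2.65,2.85])
y=np.radians(-4.3);m=np.array([.632,.098]);u=np.array([np.cos(y),np.sin(y)])
for lean in (20,30,35,40,45):
  for X in (-.13,-.08,-.04,-.016):
    r=rot(175.7,-lean);T=np.array([*(m+X*u),.016])-.014*r.as_matrix()[:,2];out=[]
    for g in ([.1,.6,1.9,0,.3,-1.3],[.1,.6,1.9,3.1,.3,1.75]):
      def F(q): a,b=fk(q,p);return np.r_[(a-T)*5,(b.inv()*r).as_rotvec()]
      o=least_squares(F,g,bounds=(lo,hi));out.append((o.cost<1e-6,o.x.round(2).tolist()))
    print(lean,X,out)
E
```

```text
[ 0.2742 -0.      0.588   0.3917  0.1141  0.2827  0.111 ] 0.00011410313112024358
20 -0.13 [(np.False_, [0.01, 0.74, 2.08, -1.43, 0.03, -0.06]), (np.True_, [0.01, 0.75, 2.1, 3.57, 0.07, 1.23])]
20 -0.08 [(np.True_, [0.0, 0.76, 1.98, -0.5, 0.05, -1.0]), (np.False_, [-0.0, 0.77, 2.01, 4.57, 0.02, 0.21])]
20 -0.04 [(np.True_, [-0.0, 0.77, 1.89, -0.18, 0.13, -1.33]), (np.False_, [-0.02, 0.79, 1.94, 4.04, 0.0, 0.73])]
20 -0.016 [(np.True_, [-0.01, 0.78, 1.83, -0.13, 0.18, -1.38]), (np.False_, [-0.02, 0.8, 1.9, 4.0, 0.0, 0.77])]
30 -0.13 [(np.False_, [0.03, 0.73, 2.07, -1.43, 0.06, -0.04]), (np.True_, [0.02, 0.82, 2.22, 3.26, 0.42, 1.55])]
30 -0.08 [(np.False_, [0.01, 0.75, 1.99, -1.43, 0.04, -0.06]), (np.True_, [0.01, 0.81, 2.1, 3.29, 0.29, 1.5])]
30 -0.04 [(np.False_, [-0.02, 0.78, 1.94, -1.02, 0.0, -0.49]), (np.True_, [0.0, 0.81, 2.0, 3.34, 0.2, 1.44])]
30 -0.016 [(np.False_, [-0.0, 0.79, 1.89, -1.43, 0.04, -0.07]), (np.True_, [-0.0, 0.81, 1.94, 3.4, 0.14, 1.37])]
35 -0.13 [(np.False_, [0.04, 0.72, 2.07, -1.43, 0.07, -0.03]), (np.True_, [0.03, 0.88, 2.27, 3.24, 0.62, 1.57])]
35 -0.08 [(n
[... 522 characters left out ...]
2.2, 3.24, 0.65, 1.56])]
40 -0.04 [(np.False_, [-0.01, 0.77, 1.93, -1.07, 0.0, -0.45]), (np.True_, [0.01, 0.88, 2.1, 3.25, 0.54, 1.54])]
40 -0.016 [(np.False_, [-0.02, 0.78, 1.89, -0.99, 0.0, -0.53]), (np.True_, [0.01, 0.88, 2.04, 3.25, 0.48, 1.53])]
45 -0.13 [(np.False_, [0.0, 0.71, 2.07, -0.55, 0.0, -0.96]), (np.True_, [0.04, 1.03, 2.36, 3.24, 1.03, 1.6])]
45 -0.08 [(np.False_, [-0.01, 0.74, 1.99, -0.53, 0.0, -0.99]), (np.True_, [0.03, 0.96, 2.24, 3.24, 0.84, 1.58])]
45 -0.04 [(np.False_, [0.02, 0.77, 1.92, -1.43, 0.07, -0.05]), (np.True_, [0.01, 0.93, 2.14, 3.24, 0.72, 1.56])]
45 -0.016 [(np.False_, [-0.02, 0.78, 1.89, -1.02, 0.0, -0.51]), (np.True_, [0.01, 0.92, 2.09, 3.24, 0.65, 1.55])]
```

The fit is good to 0.1 mm. The lean needs the flipped wrist (q4≈3.24), so I compute tool-frame rows that sweep joint 4 round while joint 5 stays away from zero.

```bash
cat >> kin.py <<'E'
lo=np.array([-3.08,-.75,.22,-1.43,0,-2.85]);hi=np.array([3.08,2.2,2.44,4.57,2.65,2.85])
m=np.array([.632,.098]);yy=np.radians(-4.3);u=np.array([np.cos(yy),np.sin(yy)])
def ik(T,r,p,g):
    def F(q): a,b=fk(q,p);return np.r_[(a-T)*5,(b.inv()*r).as_rotvec()]
    o=least_squares(F,g,bounds=(lo,hi));return o.x,o.cost
def rows(qs,p):
    F=[fk(q,p) for q in qs]
    for (a,ra),(b,rb) in zip(F[:-1],F[1:]): print(np.r_[ra.inv().apply(b-a)/.8,(ra.inv()*rb).as_rotvec()/.12].round(3).tolist(),b.round(2))
E
cat > sweep.py <<'E'
import sys
from kin import *
p=np.load('p.npy');q0=monitor.sense()['q'];r=rot(175.7,-40)
T=np.array([*(m-.15*u),.12])-.014*r.as_matrix()[:,2]
qg,c=ik(T,r,p,[.03,.8,2.3,3.2,.8,1.6]);print('goal',qg.round(3),c,'now',q0.round(3))
n=int(sys.argv[1]);rows([q0+(qg-q0)*k/n for k in range(n+1)],p)
E
python3 sweep.py 28
```

```text
goal [0.043 0.62  2.347 3.293 0.525 1.53 ] 9.730274804598648e-28 now [ 0.     0.315  2.023 -0.182  0.439 -1.322]
[0.018, 0.018, 0.006, -0.383, 0.339, 1.763] [0.48 0.1  0.21]
[0.019, 0.015, 0.006, -0.329, 0.371, 1.771] [0.47 0.12 0.2 ]
[0.02, 0.011, 0.006, -0.273, 0.393, 1.78] [0.46 0.14 0.19]
[0.02, 0.008, 0.006, -0.219, 0.406, 1.788] [0.45 0.15 0.18]
[0.019, 0.005, 0.006, -0.167, 0.41, 1.797] [0.45 0.17 0.18]
[0.018, 0.002, 0.006, -0.12, 0.407, 1.805] [0.44 0.18 0.18]
[0.017, -0.0, 0.006, -0.078, 0.397, 1.813] [0.44 0.2  0.18]
[0.015, -0.002, 0.005, -0.041, 0.384, 1.82] [0.44 0.21 0.17]
[0.013, -0.003, 0.005, -0.012, 0.368, 1.826] [0.44 0.22 0.17]
[0.011, -0.003, 0.005, 0.012, 0.351, 1.831] [0.44 0.23 0.17]
[0.009, -0.003, 0.004, 0.03, 0.336, 1.836] [0.45 0.24 0.18]
[0.008, -0.003, 0.004, 0.044, 0.322, 1.839] [0.45 0.24 0.18]
[0.007, -0.002, 0.004, 0.054, 0.312, 1.841] [0.45 0.25 0.18]
[0.007, -0.001, 0.003, 0.062, 0.305, 1.842] [0.46 0.25 0.18]
[0.007, -0.0, 0.003, 0.07, 0.303, 1.841] [0.46 0.25 0.18]
[0.007, 0.001, 0.002, 0.079, 0.305, 1.84] [0.47 0.25 0.18]
[0.008, 0.002, 0.002, 0.091, 0.31, 1.836] [0.48 0.25 0.18]
[0.009, 0.002, 0.002, 0.106, 0.318, 1.831] [0.48 0.24 0.18]
[0.011, 0.002, 0.001, 0.126, 0.327, 1.825] [0.49 0.24 0.17]
[0.013, 0.002, 0.001, 0.152, 0.335, 1.818] [0.49 0.23 0.17]
[0.014, 0.001, 0.0, 0.184, 0.342, 1.81] [0.49 0.22 0.17]
[0.016, -0.001, -0.0, 0.221, 0.346, 1.8] [0.5  0.2  0.17]
[0.018, -0.003, -0.0, 0.264, 0.344, 1.789] [0.5  0.19 0.16]
[0.019, -0.006, -0.001, 0.311, 0.335, 1.778] [0.5  0.18 0.16]
[0.019, -0.009, -0.001, 0.36, 0.318, 1.766] [0.49 0.16 0.15]
[0.019, -0.012, -0.001, 0.411, 0.291, 1.753] [0.49 0.14 0.14]
[0.018, -0.016, -0.001, 0.46, 0.255, 1.74] [0.48 0.13 0.14]
[0.017, -0.019, -0.001, 0.507, 0.209, 1.726] [0.47 0.11 0.13]
```

```bash
sed -i 's/rot(175.7,-40)/rot(-4.3,40)/; s/1.6\]/-1.6]/' sweep.py; python3 sweep.py 32
```

```text
goal [ 0.043  0.62   2.347  3.293  0.525 -1.612] 7.779315448381857e-29 now [ 0.     0.315  2.023 -0.182  0.439 -1.322]
[0.016, 0.016, 0.005, -0.351, 0.277, 0.724] [0.48 0.1  0.21]
[0.016, 0.015, 0.005, -0.34, 0.273, 0.73] [0.47 0.12 0.2 ]
[0.015, 0.014, 0.005, -0.329, 0.267, 0.737] [0.46 0.13 0.19]
[0.015, 0.013, 0.005, -0.318, 0.259, 0.744] [0.46 0.14 0.19]
[0.014, 0.012, 0.005, -0.307, 0.25, 0.75] [0.45 0.16 0.18]
[0.013, 0.011, 0.005, -0.298, 0.239, 0.756] [0.45 0.17 0.18]
[0.012, 0.01, 0.005, -0.289, 0.226, 0.763] [0.44 0.18 0.18]
[0.011, 0.009, 0.005, -0.281, 0.213, 0.768] [0.44 0.2  0.18]
[0.01, 0.008, 0.005, -0.275, 0.198, 0.774] [0.44 0.21 0.17]
[0.009, 0.007, 0.005, -0.269, 0.181, 0.779] [0.44 0.22 0.17]
[0.008, 0.007, 0.004, -0.265, 0.164, 0.783] [0.44 0.23 0.17]
[0.007, 0.006, 0.004, -0.262, 0.146, 0.787] [0.44 0.23 0.17]
[0.006, 0.006, 0.004, -0.26, 0.127, 0.79] [0.45 0.24 0.18]
[0.004, 0.006, 0.004, -0.26, 0.108, 0.792] [0.45 0.25 0.18]
[0.003, 0.006, 0.003, -0.261, 0.088, 0.793] [0.45 0.25 0.18]
[0.002, 0.006, 0.003, -0.263, 0.068, 0.794] [0.46 0.25 0.18]
[0.0, 0.006, 0
[... 280 characters left out ...]
8 0.24 0.18]
[-0.006, 0.008, 0.001, -0.307, -0.048, 0.777] [0.49 0.23 0.17]
[-0.007, 0.009, 0.001, -0.319, -0.065, 0.772] [0.49 0.23 0.17]
[-0.008, 0.01, 0.0, -0.331, -0.08, 0.765] [0.49 0.22 0.17]
[-0.009, 0.011, 0.0, -0.345, -0.095, 0.758] [0.5  0.21 0.17]
[-0.01, 0.012, -0.0, -0.359, -0.109, 0.749] [0.5  0.19 0.16]
[-0.011, 0.013, -0.0, -0.374, -0.121, 0.741] [0.5  0.18 0.16]
[-0.011, 0.014, -0.001, -0.389, -0.131, 0.732] [0.5  0.17 0.15]
[-0.012, 0.015, -0.001, -0.405, -0.14, 0.722] [0.49 0.15 0.15]
[-0.012, 0.016, -0.001, -0.421, -0.148, 0.712] [0.49 0.14 0.14]
[-0.013, 0.017, -0.001, -0.437, -0.153, 0.702] [0.48 0.12 0.14]
[-0.013, 0.018, -0.001, -0.454, -0.157, 0.692] [0.47 0.11 0.13]
```

```bash
python3 -m pendant '[[[0.016,0.016,0.005,-0.35,0.28,0.72,0],[0.016,0.015,0.005,-0.34,0.27,0.73,0],[0.015,0.014,0.005,-0.33,0.27,0.74,0],[0.015,0.013,0.005,-0.32,0.26,0.74,0],[0.014,0.012,0.005,-0.31,0.25,0.75,0],[0.013,0.011,0.005,-0.30,0.24,0.76,0],[0.012,0.01,0.005,-0.29,0.23,0.76,0],[0.011,0.009,0.005,-0.28,0.21,0.77,0],[0.01,0.008,0.005,-0.275,0.2,0.77,0],[0.009,0.007,0.005,-0.27,0.18,0.78,0],[0.008,0.007,0.004,-0.265,0.165,0.78,0],[0.007,0.006,0.004,-0.26,0.145,0.79,0],[0.006,0.006,0.004,-0.26,0.125,0.79,0],[0.004,0.006,0.004,-0.26,0.11,0.79,0],[0.003,0.006,0.003,-0.26,0.09,0.79,0],[0.002,0.006,0.003,-0.26,0.07,0.79,0],[0,0,0,0,0,0,0]]]' && python3 sweep.py 16
```

```text
t: 19.1
tcp_pos: [0.4591, 0.2529, 0.1782]
tool_rot: [0.649, 0.687, 0.326, -0.019]
force: [-0.2, -0.6, 0.5]
finger_gap: 0.001
gripper_force: 0.0
goal [ 0.043  0.62   2.347  3.293  0.525 -1.612] 7.779315448381857e-29 now [ 0.024  0.466  2.181  1.538  0.482 -1.446]
[0.0, 0.006, 0.003, -0.268, 0.056, 0.793] [0.46 0.25 0.18]
[-0.001, 0.006, 0.002, -0.274, 0.035, 0.792] [0.47 0.25 0.18]
[-0.002, 0.006, 0.002, -0.281, 0.014, 0.79] [0.47 0.25 0.18]
[-0.004, 0.007, 0.002, -0.289, -0.006, 0.787] [0.48 0.25 0.18]
[-0.005, 0.007, 0.001, -0.299, -0.025, 0.782] [0.48 0.24 0.18]
[-0.006, 0.008, 0.001, -0.309, -0.044, 0.777] [0.49 0.24 0.18]
[-0.007, 0.009, 0.001, -0.321, -0.062, 0.771] [0.49 0.23 0.17]
[-0.008, 0.01, 0.0, -0.334, -0.078, 0.765] [0.5  0.22 0.17]
[-0.009, 0.011, 0.0, -0.348, -0.094, 0.757] [0.5  0.21 0.17]
[-0.01, 0.012, -0.0, -0.363, -0.108, 0.749] [0.5  0.2  0.16]
[-0.011, 0.013, -0.0, -0.378, -0.12, 0.74] [0.5  0.18 0.16]
[-0.012, 0.014, -0.001, -0.394, -0.132, 0.731] [0.5  0.17 0.15]
[-0.012, 0.015, -0.001, -0.41, -0.141, 0.721] [0.49 0.16 0.15]
[-0.013, 0.016, -0.001, -0.426, -0.149, 0.711] [0.49 0.14 0.14]
[-0.013, 0.018, -0.001, -0.443, -0.156, 0.7] [0.48 0.13 0.14]
[-0.013, 0.019, -0.001, -0.459, -0.16, 0.69] [0.47 0.11 0.13]
```

It tracks exactly, so I run the second half.

```bash
python3 -m pendant '[[[0,0.006,0.003,-0.27,0.055,0.79,0],[-0.001,0.006,0.002,-0.275,0.035,0.79,0],[-0.002,0.006,0.002,-0.28,0.015,0.79,0],[-0.004,0.007,0.002,-0.29,-0.005,0.79,0],[-0.005,0.007,0.001,-0.3,-0.025,0.78,0],[-0.006,0.008,0.001,-0.31,-0.045,0.78,0],[-0.007,0.009,0.001,-0.32,-0.06,0.77,0],[-0.008,0.01,0,-0.335,-0.08,0.765,0],[-0.009,0.011,0,-0.35,-0.095,0.755,0],[-0.01,0.012,0,-0.365,-0.11,0.75,0],[-0.011,0.013,0,-0.38,-0.12,0.74,0],[-0.012,0.014,-0.001,-0.395,-0.13,0.73,0],[-0.012,0.015,-0.001,-0.41,-0.14,0.72,0],[-0.013,0.016,-0.001,-0.425,-0.15,0.71,0],[-0.013,0.018,-0.001,-0.445,-0.155,0.7,0],[-0.013,0.019,-0.001,-0.46,-0.16,0.69,0],[0,0,0,0,0,0,0],[0,0,0,0,0,0,0]]]'
python3 - <<'E'
from kin import *
r=rot(-4.3,40)
plan(np.array([*(m-.15*u),.016])-.014*r.as_matrix()[:,2],r)
print(monitor.sense()['q'].round(3),'in 100mm',(r.inv().apply([*u,0])*.125).round(4),'up',(r.inv().apply([0,0,1])*.125).round(4))
E
```

```text
t: 20.9
tcp_pos: [0.4756, 0.1106, 0.1307]
tool_rot: [0.938, -0.034, 0.344, 0.012]
force: [0.7, 0.6, -0.4]
finger_gap: 0.006
gripper_force: 0.0
tcp [0.4756 0.1106 0.1307] t 20.9 shift units [-0.086   0.0011  0.0975] rows>= 3.0 turn units [-0.016 -0.037  0.022]
[ 0.043  0.622  2.344  3.289  0.529 -1.611] in 100mm [ 0.0958 -0.      0.0803] up [ 0.0803  0.     -0.0958]
```

```bash
python3 -m pendant '[[[-0.02,0.001,0.02,0,0,0,0],[-0.025,0,0.03,0,0,0,0],[-0.02,0,0.025,0,0,0,0],[-0.015,0,0.015,0,0,0,0],[-0.006,0,0.0075,0,0,0,0],[0,0,0,0,0,0,0],[0,0,0,0,0,0,0]]]' && python3 -m pendant '[[[0.0048,0,0.004,0,0,0,0],[0.0048,0,0.004,0,0,0,0],[0.0048,0,0.004,0,0,0,0],[0.0048,0,0.004,0,0,0,0],[0.0048,0,0.004,0,0,0,0],[0.0048,0,0.004,0,0,0,0],[0.0048,0,0.004,0,0,0,0],[0.0048,0,0.004,0,0,0,0],[0.0048,0,0.004,0,0,0,0],[0.0048,0,0.004,0,0,0,0],[0,0,0,0,0,0,0]]]'
python3 - <<'E'
from kin import *
r=rot(-4.3,40);s=monitor.sense();tip=s['tcp_pos']+.014*R.from_quat(s['tool_rot']).as_matrix()[:,2]
print('tip X',(tip[:2]-m)@u,'Y',(tip[:2]-m)@[-u[1],u[0]],'z',tip[2],s['q'].round(2))
E
```

```text
t: 21.6
tcp_pos: [0.4738, 0.1097, 0.0273]
tool_rot: [0.938, -0.035, 0.344, 0.013]
force: [-0.3, -0.3, 0.9]
finger_gap: -0.002
gripper_force: 0.0
t: 22.7
tcp_pos: [0.5223, 0.1057, 0.0269]
tool_rot: [0.939, -0.035, 0.343, 0.013]
force: [-2.7, -0.5, 2.5]
finger_gap: -0.001
gripper_force: 1.7
tip X -0.10092217287325839 Y -0.0005170994936118501 z 0.016241414012702772 [ 0.02  0.92  2.25  3.24  0.72 -1.57]
```

```bash
python3 -m pendant '[[[0.0048,0,0.004,0,0,0,0],[0.0048,0,0.004,0,0,0,0],[0.0048,0,0.004,0,0,0,0],[0.0048,0,0.004,0,0,0,0],[0.0048,0,0.004,0,0,0,0],[0.0048,0,0.004,0,0,0,0],[0.0048,0,0.004,0,0,0,0],[0.0048,0,0.004,0,0,0,0],[0.0048,0,0.004,0,0,0,0],[0.0048,0,0.004,0,0,0,0],[0.0048,0,0.004,0,0,0,0],[0,0,0,0,0,0,0]]]'
cat > chk.py <<'E'
from kin import *
s=monitor.sense();tip=s['tcp_pos']+.014*R.from_quat(s['tool_rot']).as_matrix()[:,2]
print('tip X',(tip[:2]-m)@u,'Y',(tip[:2]-m)@[-u[1],u[0]],'z',tip[2],s['force'].round(1),s['q'].round(2))
E
python3 chk.py
```

```text
t: 23.9
tcp_pos: [0.5798, 0.1014, 0.0282]
tool_rot: [0.938, -0.035, 0.346, 0.013]
force: [-0.7, -0.3, -0.3]
finger_gap: -0.002
gripper_force: 0.1
tip X -0.0432546997751059 Y -0.0005111384190339823 z 0.017539866272717093 [-0.7 -0.3 -0.3] [ 0.01  0.88  2.11  3.25  0.56 -1.59]
```

```bash
python3 -m pendant '[[[0.0048,0,0.004,0,0,0,0],[0.0048,0,0.004,0,0,0,0],[0.0048,0,0.004,0,0,0,0],[0.0048,0,0.004,0,0,0,0],[0.0048,0,0.004,0,0,0,0],[0,0,0,0,0,0,0]]]' && python3 chk.py
```

```text
t: 24.5
tcp_pos: [0.6024, 0.0997, 0.0276]
tool_rot: [0.939, -0.035, 0.343, 0.013]
force: [-2.9, 0.7, -2.0]
finger_gap: -0.003
gripper_force: 1.7
tip X -0.020622954468933398 Y -0.0005186307835114805 z 0.016869071212709134 [-2.9  0.7 -2. ] [ 0.01  0.88  2.06  3.25  0.49 -1.61]
```

```bash
python3 -m pendant '[[[0.0029,0,0.0024,0,0,0,0],[0.0029,0,0.0024,0,0,0,0],[0.0029,0,0.0024,0,0,0,0],[0,0,0,0,0,0,0]]]' && python3 chk.py
python3 - <<'E'
from h import *
s=snap('scene')
cv2.imwrite('pics/s5.png',cv2.resize(s['pixels'][160:270,270:420,::-1],(780,572),interpolation=cv2.INTER_CUBIC))
E
```

```text
t: 24.9
tcp_pos: [0.6088, 0.0992, 0.0275]
tool_rot: [0.939, -0.035, 0.341, 0.013]
force: [-11.6, 0.2, 6.9]
finger_gap: -0.002
gripper_force: 5.8
tip X -0.014238144358722664 Y -0.0004985525659734352 z 0.01674011309435845 [-11.6   0.2   6.9] [ 0.    0.87  2.04  3.25  0.47 -1.61]
```

View pics/s5.png

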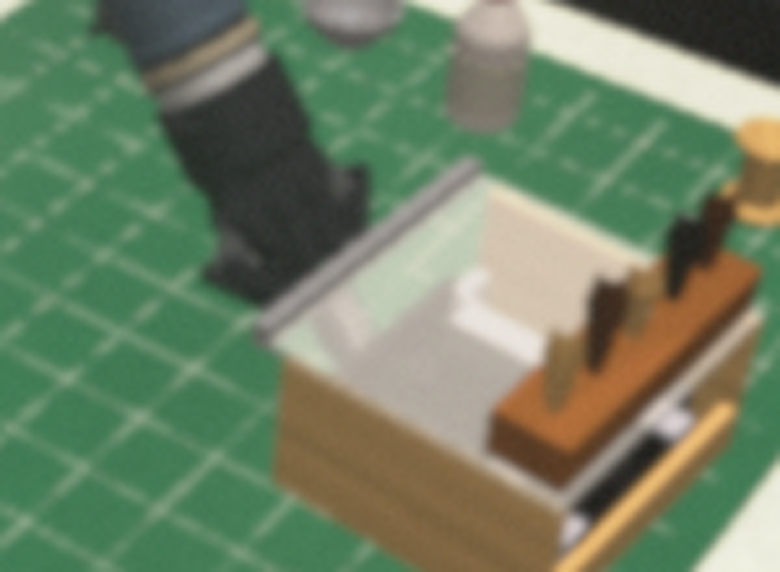

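The tray is nearly home: its nose shows at the rear between the rails at (600,490) and the push force is climbing. I keep pushing in small steps.

```bash
python3 -m pendant '[[[0.0029,0,0.0024,0,0,0,0],[0,0,0,0,0,0,0]]]' && python3 chk.py;  python3 -m pendant '[[[0.0029,0,0.0024,0,0,0,0],[0,0,0,0,0,0,0]]]' && python3 chk.py
```

```text
t: 25.15
tcp_pos: [0.6089, 0.0993, 0.0274]
tool_rot: [0.94, -0.035, 0.339, 0.013]
force: [-19.9, 0.6, 12.8]
finger_gap: 0.003
gripper_force: 9.6
tip X -0.014161594582867745 Y -0.00048522102487788635 z 0.016629853904181483 [-19.9   0.6  12.8] [ 0.    0.87  2.04  3.26  0.46 -1.61]
t: 25.35
tcp_pos: [0.609, 0.0993, 0.0262]
tool_rot: [0.941, -0.035, 0.336, 0.013]
force: [-24.1, 0.7, 15.2]
finger_gap: 0.004
gripper_force: 11.9
tip X -0.014128677720977633 Y -0.0004287613287487184 z 0.01532937709796709 [-24.1   0.7  15.2] [ 0.    0.87  2.03  3.26  0.45 -1.61]
```

```bash
python3 -m pendant '[[[-0.005,0,-0.004,0,0,0,0],[-0.01,0,-0.008,0,0,0,0],[-0.02,0,-0.016,0,0,0,0],[-0.025,0,-0.021,0,0,0,0],[-0.025,0,-0.021,0,0,0,0],[-0.02,0,-0.016,0,0,0,0],[0.015,0,-0.018,0,0,0,0],[0.015,0,-0.018,0,0,0,0],[-0.02,0,-0.016,0,0,0,0],[0,0,0,0,0,0,0],[0,0,0,0,0,0,0]]]' && python3 chk.py
python3 - <<'E'
from kin import *
for n in ('top','scene','wrist'):
  s=snap(n);P=cloud(s);d=P[...,:2]-m;X=d@u;Y=d@np.array([-u[1],u[0]]);Z=P[...,2];k=(s['pixels'].max(-1)<70)&(abs(Y)<.07)
  f=k&(X>-.05)&(X<.03)&(Z>.006)&(Z<.036);b=k&(X>.1)&(X<.2)&(Z>.004)&(Z<.036)
  print(n,'front',f.sum(),np.percentile(X[f],[5,20,50]).round(4) if f.any() else '','rear',b.sum(),np.percentile(X[b],[50,80,95,99]).round(4) if b.any() else '')
  if n!='top': cv2.imwrite(f'pics/f_{n}.png',s['pixels'][:,:,::-1])
a=cv2.imread('pics/f_wrist.png');b=cv2.resize(cv2.imread('pics/f_scene.png')[160:270,270:420],(390,286),interpolation=cv2.INTER_CUBIC)
o=np.zeros((290,790,3),np.uint8);o[:,:387]=cv2.resize(a,(387,290));o[:286,395:785]=b;cv2.imwrite('pics/fin.png',o)
E
```

```text
t: 26.45
tcp_pos: [0.4906, 0.1082, 0.0633]
tool_rot: [0.938, -0.035, 0.345, 0.013]
force: [-0.3, -0.1, 0.3]
finger_gap: 0.001
gripper_force: 0.0
tip X -0.13264694590189902 Y -0.0003973384986708065 z 0.05263266665486961 [-0.3 -0.1  0.3] [ 0.04  0.84  2.33  3.25  0.74 -1.57]
top front 110 [-0.0082 -0.0078 -0.0072] rear 0 
scene front 0  rear 75 [0.1419 0.1494 0.1517 0.1525]
wrist front 5259 [-0.0091 -0.0087 -0.0083] rear 0
```

View pics/fin.png

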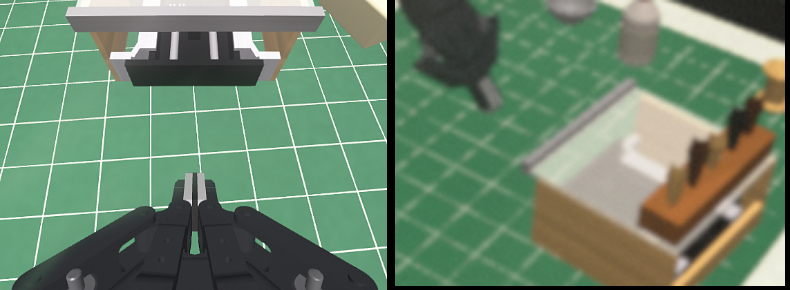

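The panel face reads 8 mm in front of the rail mouth, as it must at home. The nose is at about 153 mm, both irons show in the tray, and the gripper is clear.

```bash
python3 -c "
from station import job
print(job.sign_off())"
```

```text
the job is handed in; nothing more can be done
None
```

The tray is turned end for end and fully home in the rails, with both irons in it and the gripper clear; no bystander was seen to move, and the job was handed in at about 26.6 s of the 66 s, though the sign-off gave no verdict.

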